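Set the tube feeder back one notch

TASK

The orange tube wheel has fed one position too far, carrying the red-capped tube past the read head. With a fingertip, tip the pawl's lever (the one with the red cross bar) outward, away from the wheel, so that the pawl lifts out of the teeth and stays up; push the blue post to turn the wheel back exactly one notch, clockwise seen from above; then tip the lever back so that the pawl drops fully into the new notch and locks it. Only touch and push, gently: grip and lift nothing, leave the tubes upright in their sockets and do not disturb the bottle or the tip box.

Things in the scene. Friction and masses are not known exactly. Their poses are not given: they have to be found in the camera images.
- feeder: Fixed tube feeder bolted to the bench. Cream base plate 270 x 320 mm, 28 mm high; origin on the bench under the wheel's axis; plate spans x -135..135, y -135..185 mm in its frame. z up. Its +y axis points from the wheel axis to the pawl; a cream read head (42 x 70 mm, 72 mm high) stands at its +x side, 135 to 177 mm from the axis.
- axis (a point): Point on the wheel's vertical axis at the height of the orange disc's top face, 42 mm above the bench. Disc radius 122 mm, aluminium saw teeth on its rim (10 teeth, up to 56 mm above the bench, radius 103 to 121 mm). Ten square orange sockets (top 64 mm above the bench) at radius 60 mm.
- wheel (a joint): Turn of the wheel in rad, positive = forward feed = anticlockwise seen from above. 10 notches, 0.628 rad apart. Near 0 at the start (pawl in its notch); one notch back is -0.628. About 0.1 rad of play either way when the pawl is in a notch. Pushing needs about 1 N at the post; the wheel stops at once and stays where it is left. While the pawl is down it blocks backward turning.
- post_top (a point): Centre of the top of the push post on the wheel: blue upright post 16 mm thick, 90 mm from the wheel axis, 58 mm tall above the disc (top 100 mm above the bench). Turns with the wheel. In the feeder's frame it stands at -72 degrees from +x (measured anticlockwise) when wheel is 0.
- pawl (a joint): Pawl angle in rad: 0 = nose fully down in the notch, 0.65 = fully lifted against its stop. Hinge along the feeder's x axis, at feeder y +150 mm, 62 mm above the bench. It is over-centre by weight: left below about 0.2 it falls back to 0, left above about 0.4 it falls to 0.65, and it stays there. Tipping needs well under 1 N.
- pawl_bar (a point): Centre of the red cross bar (free-spinning sleeve, 20 mm thick, 44 mm long along feeder x) on the pawl's 9 mm lever, 65 mm from the hinge. Pawl down: at feeder y +140 mm, 126 mm above the bench. Pawl lifted: at feeder y +181 mm, 119 mm high. Push it along feeder +y to lift the pawl, -y to lower it. The bracket below reaches 76 mm above the bench, 25 mm to each side.
- tube_red: Loose sample tube with red cap, 13 mm glass, cap 15 mm, 62 mm tall, standing in a wheel socket; origin at the centre of its underside, z along the tube. Rides round with the wheel; leave it standing.
- tube_green: The same with a green cap, in another socket.
- bottle: Loose amber reagent bottle, 52 mm diameter, 100 mm tall, standing on the bench; origin at the centre of its underside. Do not disturb.
- tip_box: Loose yellow tip box 110 x 66 x 48 mm on the bench; origin at the centre of its underside. Do not disturb.

How it is judged:
By the outcome, as a careful person would: the job done as asked, in the order asked, and still so for the second after the job is handed in, with the robot touching nothing.
It also fails if it takes over 51 s, if anything falls off the work surface, if the arm or the gripper's body presses on something with over 40 N, if the wrist force passes 120 N, or if a joint passes its speed limit or range.

ROBOT

A 6-joint arm with a two-finger parallel gripper is mounted at the origin on the work surface. World frame = base frame: x ahead of the robot, y to its left, z up, the work surface at z = 0. Lengths are in m, angles in rad, forces in N, time in s.
With the tool pointing down it reaches from about 0.425 to 0.925 m from the base axis. Payload 12.5 kg.
Tool frame: the origin (TCP) lies on the mounting face of the last link; the fingertips stand bot.finger_overhang ahead of it and the grasp point (between the pads) lies 155 mm ahead of it (bot.finger_overhang is the distance from the TCP to the fingertips, in m); x points along the fingers, y is the direction in which the jaws open and shut, and the axes are right-handed (so a half turn about x gives the same grasp; the last joint's range is limited). The gripper opens to 85 mm and grips with 20 to 120 N. Pads are 22 mm wide; open, the fingers measure 114 mm over their backs; the gripper's body (76 mm by 85 mm) begins 54 mm behind the grasp point. The pads swing forward as they close: fully open they stand 13 mm farther back than shut.
Start: joints at [1.009, 0.491, 1.559, -0, 1.092, -0.106], TCP at [0.275, 0.561, 0.405] pointing down, gripper open.
Joint ranges: [-3.1, 3.1], [-0.84, 2.19], [0.05, 2.79], [-1.13, 4.28], [0.06, 2.93], [-2.69, 2.69]. Speed limits (rad/s): [2.22, 2.22, 2.79, 3.14, 3.14, 3.14].

INTERFACE

Orientations are given as [roll, pitch, yaw] about the fixed x, y, z axes, in that order (R = Rz(yaw) Ry(pitch) Rx(roll)).
In Python, from plant import bot gives the robot as it stands. Calls block until the motion is done:
- bot.move_to(position, orientation): joint-space move of the TCP to a pose.
- bot.move_l(position, velocity=0.15, orientation=None): straight line of the TCP; orientation=None keeps the orientation; velocity is the mean speed in m/s.
- bot.goto_joints(angles): joint-space move.
- bot.open() and bot.grab(f_grip=None): open the fingers fully, or close them until they stop; f_grip is the grip in N (None keeps the last).
- bot.wait(seconds).
- bot.solve_ik(position, orientation): joint angles nearest the present ones, or None.
- bot.state(): the state.
- bot.get_image(name): name is "scene" or "top" or "wrist"; returns (picture, depth): 420x560x3 uint8, red, green, blue; 420x560 float32, m along the optical axis (not along the pixel's ray), 0 where there is no reading.
- bot.camera_model(name): a dict with "intrinsics" (3x3 intrinsics, pixels), "eye" and "orientation" of the camera in the world. Camera axes: x right, y up, looking along -z (the intrinsics and any distortion apply to the point x, -y, -z); pixel columns grow to the right and rows downward; lengths in m; the calibration is good to about 2 mm. A picture is of the moment at which its call begins: read the wrist's pose just before it. camera_model takes no time and is no camera call; for the wrist camera it gives the pose at the moment of the call.
A pose or a line that the arm cannot do raises bot.MotionError and nothing moves.
- bot.finish_job(): hands the job in, once; it reports no verdict.
Trained networks look in the newest picture that a camera, given by its name, has taken for a name from the list of things; names that differ only in an ending like _2 or _b are one class to them, and where a whole thing is asked for, a point or a joint stands for the part that bears it (a point fixed in the world has none). Each returns a list of dicts, best first, with "score" (0 to 1); they miss things now and then, are a little off and sometimes report something else, mostly with a low value. They report only what shows in the picture. A call takes as long as a camera call.
- bot.spot_in(label, camera): "pixel" ([column, row] in pixels, amid what is visible of it).
- bot.masks_of(label, camera): "region" (420x560 bool, what is visible of it) and "pixel" ([column, row] in pixels, amid what is visible of it).
The state is a dict: "clock": time; "joints": joint angles; "dq": joint speeds; "joint_torque": joint torques, N m; "tool_pos": TCP position; "ee_rot": TCP orientation; "contact_force": force on the tool from outside, world axes, zero at the start; "ft_torque": the same for the moment, N m; "opening": finger opening in m.
Only numpy, scipy, OpenCV 4.12 (cv2) and the standard library are available. Lean on these libraries where they do the work, as an engineer would, in place of code of your own. Each camera call takes 0.05 s, during which the arm holds its last target.

## Working session

There is one attempt and no reset: what is moved stays moved. The work goes in short steps, each a Python script; the robot and the scene stay as the last script left them, time stands still between calls to the robot, and variables do not carry over. Pictures are saved under pics/ and viewed, and the job is handed in when it is done.

```bash
mkdir -p pics; ls; cat > h.py <<'E'
import numpy as np, cv2
from plant import bot
def save(n,im): cv2.imwrite('pics/'+n+'.png',cv2.cvtColor(im,cv2.COLOR_RGB2BGR))
def rot(o):
    o=np.array(o,float)
    if o.shape==(3,3): return o
    from scipy.spatial.transform import Rotation as R
    if o.size==4: return R.from_quat(o).as_matrix()
    return R.from_euler('xyz',o).as_matrix()
def cloud(cm,depth):
    K=np.array(cm['intrinsics']);v,u=np.mgrid[:depth.shape[0],:depth.shape[1]]
    z=depth; x=(u-K[0,2])/K[0,0]*z; y=(v-K[1,2])/K[1,1]*z
    P=np.stack([x,-y,-z],-1)
    return P@rot(cm['orientation']).T+np.array(cm['eye'])
def proj(cm,p):
    K=np.array(cm['intrinsics']);c=(np.asarray(p,float)-np.array(cm['eye']))@rot(cm['orientation'])
    return np.stack([K[0,0]*c[...,0]/-c[...,2]+K[0,2], K[1,1]*-c[...,1]/-c[...,2]+K[1,2]],-1)
E
python3 - <<'E'
from h import *
print(bot.finger_overhang,bot.state())
for n in ['scene','top','wrist']:
    im,d=bot.get_image(n); save(n+'0',im); cm=bot.camera_model(n); print(n,cm); np.savez('/tmp/'+n+'0.npz',im=im,d=d,P=cloud(cm,d))
    for l in ['feeder','post_top','pawl_bar','tube_red','tube_green','bottle','tip_box']:
        r=bot.spot_in(l,n)
        P=cloud(cm,d)
        print(l,[(np.round(q['pixel']),round(q['score'],2),P[int(q['pixel'][1]),int(q['pixel'][0])].round(3)) for q in r[:2]])
print(bot.state()['clock'])
E
```

```text
pics
0.1734 {'clock': 0.0, 'joints': array([ 1.00935694e+00,  4.91590589e-01,  1.55946537e+00, -1.95845179e-05,
        1.09172507e+00, -1.05591654e-01]), 'dq': array([-0.00188134,  0.00044929,  0.00062053,  0.00173776,  0.0012065 ,
       -0.00095365]), 'joint_torque': array([-2.92811637e-03, -6.18448877e+01, -2.61601388e+01, -1.69502996e-04,
        4.01566591e-03,  1.18551287e-05]), 'tool_pos': array([0.27509791, 0.56116305, 0.40410287]), 'ee_rot': array([-1.66177323,  1.56960783, -2.11761193]), 'contact_force': array([-0.04489529,  0.5705301 ,  0.28405956]), 'ft_torque': array([-0.03398208, -0.04683772,  0.07660953]), 'opening': 0.08503044252642693}
scene {'intrinsics': array([[418.3402394 ,   0.        , 285.03873406],
       [  0.        , 418.3402394 , 209.167917  ],
       [  0.        ,   0.        ,   1.        ]]), 'eye': array([0.90869734, 0.0961187 , 0.69586556]), 'orientation': array([0.56554513, 0.01200773, 1.97364264])}
feeder [(array([284., 176.]), 0.73, array([ 0.458, -0.109,  0.042])), (array([297., 235.]), 0.72, array([ 0.584, -0.03 ,  0.064]))]
post_top [(array([
[... 1311 characters left out ...]
le [(array([361., 184.]), 0.85, array([ 0.667, -0.253,  0.076])), (array([284., 265.]), 0.42, array([ 0.488, -0.083,  0.104]))]
tip_box [(array([383., 252.]), 0.73, array([ 0.515, -0.308,  0.048]))]
wrist {'intrinsics': array([[294.65997671,   0.        , 277.34221872],
       [  0.        , 294.65997671, 209.75236538],
       [  0.        ,   0.        ,   1.        ]]), 'eye': array([0.20542475, 0.59389131, 0.37436031]), 'orientation': array([-3.08229103e-01,  2.33181840e-04,  1.11478456e+00])}
feeder [(array([ 86., 415.]), 0.54, array([0.487, 0.106, 0.016]))]
post_top []
pawl_bar []
tube_red []
tube_green []
bottle []
tip_box [(array([ 85., 414.]), 0.69, array([0.258, 0.5  , 0.306]))]
1.2
```

View pics/scene0.png

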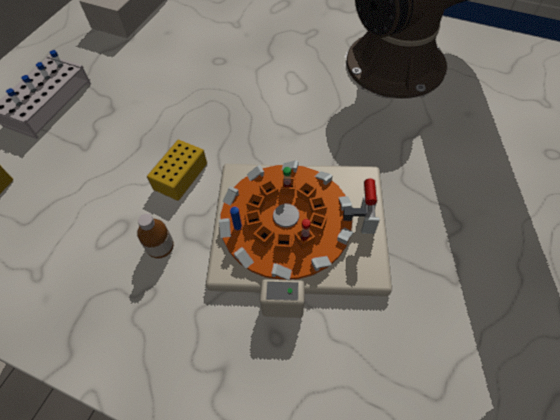

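View pics/top0.png

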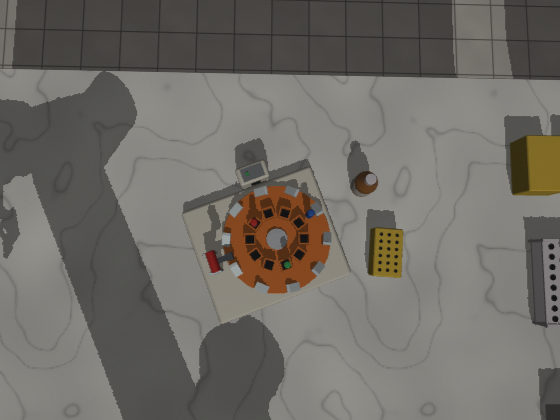

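```bash
cat > loc.py <<'E'
from h import *
def ray(cm,px,z):
    K=np.array(cm['intrinsics']);px=np.atleast_2d(px)
    d=np.stack([(px[:,0]-K[0,2])/K[0,0],-(px[:,1]-K[1,2])/K[1,1],-np.ones(len(px))],-1)@rot(cm['orientation']).T
    e=np.array(cm['eye']); return e+d*((z-e[2])/d[:,2])[:,None]
def blob(m,near=None):
    n,l,s,c=cv2.connectedComponentsWithStats(m.astype(np.uint8))
    k=1+np.argmax(s[1:,4]); return l==k,c[k],s[k,4]
def masks(im):
    h=cv2.cvtColor(im,cv2.COLOR_RGB2HSV);H,S,V=[h[...,i].astype(int) for i in range(3)]
    return dict(red=((H<4)|(H>174))&(S>190)&(V>60),blue=(H>105)&(H<128)&(S>150)&(V>40),orange=(H>=5)&(H<16)&(S>180)&(V>60))
E
python3 - <<'E'
from loc import *
for n in ['scene','top']:
    f=np.load(f'/tmp/{n}0.npz');im,d,P=f['im'],f['d'],f['P'];cm=bot.camera_model(n)
    for c,m in masks(im).items():
        k,l,s,cc=cv2.connectedComponentsWithStats(m.astype(np.uint8))
        for i in range(1,k):
            if s[i,4]>=8:
                q=P[l==i]; print(n,c,cc[i].round(1),s[i,4],np.median(q,0).round(4),q.min(0).round(3),q.max(0).round(3))
    # orange disc at height .042
    m=masks(im)['orange']&(abs(P[...,2]-.042)<.006)&(np.hypot(P[...,0]-.54,P[...,1]+.04)<.16)
    v,u=np.nonzero(m); X=ray(cm,np.c_[u,v],.042)[:,:2]
    h=cv2.convexHull(X.astype(np.float32))[:,0]; print('enclosing',cv2.minEnclosingCircle(h))
    from scipy.optimize import least_squares
    # plate
    m=(abs(P[...,2]-.028)<.006)&(np.hypot(P[...,0]-.53,P[...,1]+.02)<.26)
    h=cv2.cvtColor(im,cv2.COLOR_RGB2HSV)
    b,_,a=blob(m); v,u=np.nonzero(b); X=ray(cm,np.c_[u,v],.028)[:,:2]
    r=cv2.minAreaRect(X.astype(np.float32)); print('plate',a,r,cv2.boxPoints(r).round(3).tolist())
    cv2.imwrite(f'pics/plate_{n}.png',b.astype(np.uint8)*255)
E
```

```text
scene red [369.9 191.9] 213 [0.4994 0.0648 0.1333] [0.476 0.05  0.121] [0.516 0.077 0.137]
scene red [305.4 224.1] 41 [ 0.5791 -0.0152  0.1025] [ 0.573 -0.022  0.096] [ 0.583 -0.01   0.105]
scene blue [474.6  13. ] 440 [-0.4253  0.1487 -0.079 ] [-0.433  0.065 -0.104] [0.909 0.252 0.696]
scene blue [481.4   5. ] 8 [-0.4245  0.1638 -0.0488] [-0.428  0.156 -0.054] [-0.42   0.171 -0.046]
scene blue [505.4  12. ] 16 [-0.4241  0.2367 -0.0542] [-0.428  0.225 -0.064] [-0.421  0.248 -0.046]
scene blue [515.6  16.1] 25 [-0.4256  0.2717 -0.057 ] [-0.43   0.256 -0.077] [-0.42  0.28 -0.05]
scene blue [529.   17.5] 8 [-0.4253  0.3039 -0.0569] [-0.428  0.302 -0.063] [-0.422  0.309 -0.048]
scene blue [509.7  25.1] 15 [-0.4241  0.2651 -0.091 ] [-0.428  0.096 -0.096] [0.909 0.275 0.696]
scene blue [528.9  26.1] 8 [-0.4265  0.3154 -0.0818] [-0.43   0.308 -0.086] [-0.422  0.327 -0.08 ]
scene blue [536.8  31.1] 9 [-0.4247  0.3433 -0.09  ] [-0.429  0.338 -0.098] [-0.421  0.347 -0.084]
scene blue [53.1 53.3] 28 [ 0.3722 -0.7147  0.088 ] [ 0.366 -0.726  0.081] [ 0.378 -0.709  0.09 ]
scene blue [39.7 65.5] 3
[... 1085 characters left out ...]
 0.571 -0.023  0.102] [ 0.582 -0.013  0.107]
top red [212.6 261.1] 145 [0.4938 0.0619 0.1347] [0.472 0.049 0.126] [0.514 0.075 0.139]
top blue [309.7 213.4] 47 [ 0.5962 -0.1378  0.0988] [ 0.59  -0.145  0.057] [ 0.603 -0.132  0.103]
top orange [276.6 239.3] 6466 [ 0.5421 -0.0679  0.0424] [ 0.425 -0.187  0.036] [0.664 0.05  0.977]
enclosing ((0.5438798069953918, -0.06819343566894531), 0.12046676129102707)
plate 6681 ((0.536383867263794, -0.04383303225040436), (0.2711934745311737, 0.31708770990371704), 21.055418014526367) [[0.3529999852180481, 0.054999999701976776], [0.46700000762939453, -0.2409999966621399], [0.7200000286102295, -0.14300000667572021], [0.6060000061988831, 0.15299999713897705]]
```

```bash
python3 - <<'E'
import cv2,numpy as np
a=cv2.imread('pics/scene0.png')[140:320,190:410];b=cv2.imread('pics/top0.png')[150:330,170:390]
cv2.imwrite('pics/crop.png',np.vstack([cv2.resize(x,None,fx=1.65,fy=1.65,interpolation=2) for x in(a,b)])) 
E
```

```text
(no output)
```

View pics/crop.png

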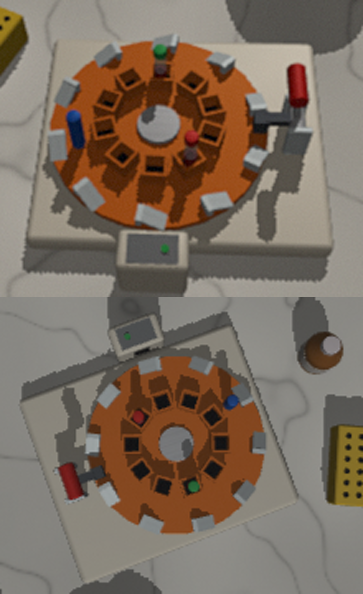

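```bash
cat >> loc.py <<'E'
from scipy.spatial.transform import Rotation as R
AX=np.array([.5445,-.067]); YAW=np.deg2rad(20.95)
L=bot.finger_overhang
def F(x,y):
    c,s=np.cos(YAW),np.sin(YAW); return AX+np.array([c*x-s*y,s*x+c*y])
def toF(p):
    c,s=np.cos(YAW),np.sin(YAW); d=np.asarray(p)[:2]-AX; return np.array([c*d[0]+s*d[1],-s*d[0]+c*d[1]])
def ori(ang): # tool z along world heading ang, tool x down
    Z=np.array([np.cos(ang),np.sin(ang),0]);X=np.array([0,0,-1.]);Y=np.cross(Z,X)
    return R.from_matrix(np.c_[X,Y,Z]).as_euler('xyz')
def pose(xy,ztip): return [xy[0],xy[1],ztip+L]
E
python3 - <<'E'
from loc import *
bot.grab(20); s=bot.state(); print(s['clock'],bot.finger_overhang,s['opening'])
Z0=rot(s['ee_rot']); print(Z0.round(2))
for nm,xy,a in [('in',F(0,.1),YAW+np.pi/2),('out',F(0,.217),YAW+np.pi/2)]+[(f'post{d}',F(.09*np.cos(np.deg2rad(d)),.09*np.sin(np.deg2rad(d))),YAW+np.deg2rad(d-90)) for d in(-48,-72,-95)]:
    for k in(0,np.pi):
        try: q=bot.solve_ik(pose(xy,.11),list(ori(a+k)))
        except Exception as e: q=e
        print(nm,k,None if q is None else np.round(q,2))
E
```

```text
1.9667 0.1734 -9.425278930661809e-05
[[ 0.    0.44  0.9 ]
 [ 0.    0.9  -0.44]
 [-1.    0.   -0.  ]]
in 0 None
in 3.141592653589793 [-0.08  0.5   1.96 -0.    0.68 -0.44]
out 0 None
out 3.141592653589793 [ 0.15  0.47  2.02 -0.    0.65 -0.22]
post-48 0 [-0.28  0.64  1.65  0.    0.85  0.2 ]
post-48 3.141592653589793 None
post-72 0 [-0.33  0.62  1.7  -0.    0.83  0.56]
post-72 3.141592653589793 [-0.33  0.62  1.7  -0.    0.83 -2.58]
post-95 0 [-0.38  0.59  1.77  0.    0.79  0.92]
post-95 3.141592653589793 [-0.38  0.59  1.77 -0.    0.79 -2.22]<sys>:0: UserWarning: Gimbal lock detected. Setting third angle to zero since it is not possible to uniquely determine all angles.
```

```bash
python3 - <<'E' 2>&1 | grep -v -i gimbal
from loc import *
o=list(ori(YAW-np.pi/2))
p=lambda y,z:pose(F(0,y),z)
bot.move_to(p(.102,.17),o); bot.move_l(p(.102,.110),.15)
s=bot.state(); print(s['clock'],s['tool_pos'],s['contact_force'].round(2))
for y in (.125,.140,.155,.165-.011+.001):
    bot.move_l(p(y,.110),.06); s=bot.state(); print(y,s['contact_force'].round(2),toF(s['tool_pos']).round(4),s['clock'])
bot.move_l(p(.11,.110),.15);bot.move_l(p(.11,.20),.2)
for n in ['scene','top']:
    im,d=bot.get_image(n); save(n+'1',im);P=cloud(bot.camera_model(n),d)
    b,c,a=blob(masks(im)['red']); m=np.median(P[b],0);print(n,c,a,m,toF(m))
print(bot.state()['clock'])
E
```

```text
4.6167 [0.5082777  0.02855161 0.28370291] [ 0.67  0.09 -0.05]
0.125 [-0.39 -0.39 -0.2 ] [1.000e-04 1.253e-01] 5.15
0.14 [ 0.63 -0.6  -0.01] [0.     0.1404] 5.55
0.155 [ 0.05 -0.55  0.97] [0.     0.1554] 5.95
0.155 [-0.14 -0.59 -0.46] [0.     0.1548] 6.2
scene [393.82407407 194.34259259] 216 [0.48294242 0.10172643 0.1263766 ] [0.00284047 0.1795825 ]
top [254.33333333 221.4       ] 15 [ 0.57750576 -0.02116203  0.10382531] [0.04721335 0.03100644]
7.35
```

View pics/scene1.png

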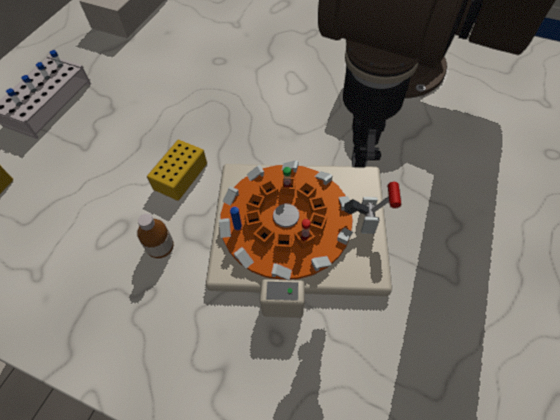

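```bash
cat >> loc.py <<'E'
def pp(w,off,z=.075): # finger pose pushing post at wheel angle w
    a=np.deg2rad(-72)+w; r=np.array([np.cos(a),np.sin(a)]);t=np.array([-np.sin(a),np.cos(a)])
    return pose(F(*(.09*r+off*t)),z), list(ori(YAW+a-np.pi/2))
def postang(n,tag):
    im,d=bot.get_image(n); save(n+tag,im);return postang_im(n,im,d)
def postang_im(n,im,d):
    cm=bot.camera_model(n);P=cloud(cm,d);out={}
    m=masks(im)['blue']&(np.hypot(P[...,0]-AX[0],P[...,1]-AX[1])<.11)
    if m.sum()<5: return 'none'
    q=P[m]; top=q[q[:,2]>.07]
    c=np.median(top,0) if len(top) else q.mean(0); f=toF(c); return m.sum(),c.round(4),'r',np.hypot(*f).round(4),'deg',np.rad2deg(np.arctan2(f[1],f[0])).round(2)
E
python3 - <<'E' 2>&1 | grep -v -i gimbal
from loc import *
for n in('scene','top'):
    f=np.load(f'/tmp/{n}0.npz'); print('before',n,postang_im(n,f['im'],f['d']))
p,o=pp(0,.036); p[2]=.17+L; bot.move_to(p,o)
p,o=pp(0,.036); bot.move_l(p,.15); s=bot.state(); f0=s['contact_force'];print(s['clock'],f0)
p,o=pp(0,.019+.003); bot.move_l(p,.08)
for w in np.linspace(-.1,-.59,6):
    p,o=pp(w,.019); bot.move_l(p,.08,o); s=bot.state(); print(w.round(2),(s['contact_force']-f0).round(2),s['clock'])
print(postang('scene','2'),postang('top','2'))
E
```

```text
before scene (np.int64(141), array([ 0.6019, -0.1355,  0.0947]), 'r', np.float64(0.0894), 'deg', np.float64(-70.99))
before top (np.int64(47), array([ 0.5963, -0.1378,  0.0994]), 'r', np.float64(0.0877), 'deg', np.float64(-74.73))
9.1083 [ 0.51072737 -1.55175892 -0.80157127]
-0.1 [-0.99  1.37  0.64] 9.7333
-0.2 [-0.47  2.12  1.2 ] 10.0
-0.3 [ 0.73  2.17 -0.36] 10.2667
-0.39 [-1.24  1.64  1.38] 10.5333
-0.49 [0.19 0.72 1.31] 10.8
-0.59 [-0.38  1.85  1.12] 11.0667
(np.int64(19), array([ 0.569 , -0.1403,  0.0881]), 'r', np.float64(0.0773), 'deg', np.float64(-92.47)) none
```

View pics/scene2.png

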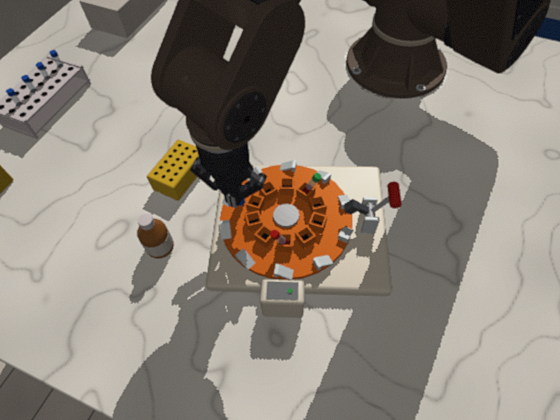

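```bash
python3 - <<'E' 2>&1 | grep -v -i gimbal
from loc import *
p,o=pp(-.59,.034); bot.move_l(p,.12,o); p[2]=.2+L; bot.move_l(p,.25)
bot.move_to(pose(F(0,.225),.2),list(ori(YAW-np.pi/2)))
print(postang('scene','3'),postang('top','3'),bot.state()['clock'])
for n in('scene','top'):
    im,d=bot.get_image(n);np.savez('/tmp/'+n+'3.npz',im=im,d=d)
E
python3 - <<'E'
import cv2,numpy as np
a=cv2.imread('pics/scene3.png')[140:320,190:410];b=cv2.imread('pics/top3.png')[150:330,170:390]
cv2.imwrite('pics/crop3.png',np.vstack([cv2.resize(x,None,fx=1.65,fy=1.65,interpolation=2) for x in(a,b)])) 
E
```

```text
(np.int64(142), array([ 0.5529, -0.1535,  0.0936]), 'r', np.float64(0.0869), 'deg', np.float64(-105.42)) (np.int64(45), array([ 0.5475, -0.1559,  0.0998]), 'r', np.float64(0.089), 'deg', np.float64(-109.02)) 13.4083
```

View pics/crop3.png

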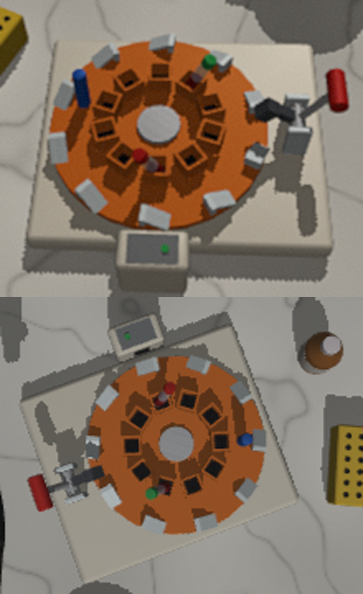

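```bash
python3 - <<'E'
from loc import *
rows=[]
for tag in '03':
  r=[]
  for n in('scene','top'):
    f=np.load(f'/tmp/{n}{tag}.npz');im,d=f['im'],f['d'];cm=bot.camera_model(n);P=cloud(cm,d)
    h=cv2.cvtColor(im,cv2.COLOR_RGB2HSV)
    near=np.hypot(P[...,0]-AX[0],P[...,1]-AX[1])<.1
    g=(h[...,0]>45)&(h[...,0]<85)&(h[...,1]>120)&near&(P[...,2]>.08)
    rd=masks(im)['red']&near&(P[...,2]>.08)
    for nm,m in(('g',g),('r',rd)):
        q=np.median(P[m],0); ff=toF(q); print(tag,n,nm,m.sum(),q.round(4),'r',np.hypot(*ff).round(4),np.rad2deg(np.arctan2(ff[1],ff[0])).round(1))
        cc=proj(cm,q); u,v=int(cc[0]),int(cc[1]); r.append(cv2.resize(im[v-22:v+23,u-22:u+23],(190,190),interpolation=2))
  rows.append(np.hstack(r))
save('tubes',np.vstack(rows))
E
```

```text
0 scene g 53 [ 0.4896 -0.0874  0.1021] r 0.0585 179.4
0 scene r 42 [ 0.5791 -0.0155  0.1025] r 0.062 35.2
0 top g 37 [ 0.4882 -0.0892  0.1038] r 0.0605 -179.4
0 top r 21 [ 0.5778 -0.017   0.1047] r 0.0601 35.4
3 scene g 51 [ 0.481  -0.0343  0.0995] r 0.0715 131.8
3 scene r 57 [ 0.6151 -0.0553  0.1002] r 0.0716 -11.6
3 top g 35 [ 0.4794 -0.037   0.1015] r 0.0717 134.3
3 top r 35 [ 0.6125 -0.0569  0.1018] r 0.0688 -12.5
```

View pics/tubes.png

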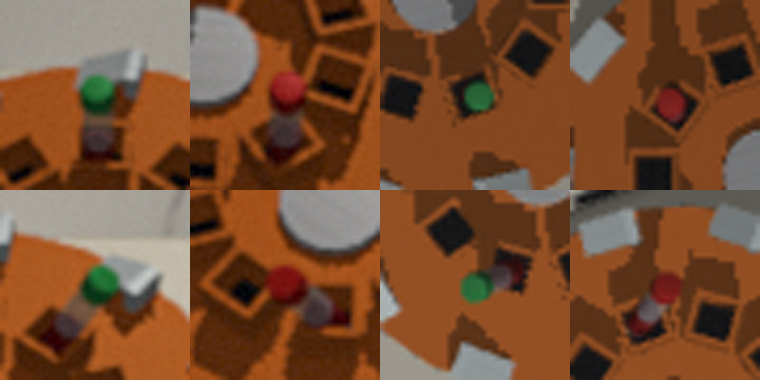

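```bash
python3 - <<'E' 2>&1 | grep -v -i gimbal
from loc import *
p=lambda y,z:pose(F(0,y),z)
bot.move_l(p(.225,.108),.2); f0=bot.state()['contact_force']
for y in (.205,.185,.165):
    bot.move_l(p(y,.108),.06); s=bot.state(); print(y,(s['contact_force']-f0).round(2),s['clock'])
bot.move_l(p(.225,.108),.15);bot.move_l(p(.225,.2),.25)
for n in ['scene','top']:
    im,d=bot.get_image(n); save(n+'4',im);np.savez('/tmp/'+n+'4.npz',im=im,d=d);P=cloud(bot.camera_model(n),d)
    m=masks(im)['red']&(P[...,2]>.108)&(P[...,2]<.15)
    b,c,a=blob(m); m=np.median(P[b],0);print(n,c,a,m,toF(m)); print(postang_im(n,im,d))
print(bot.state()['clock'])
a=cv2.imread('pics/scene4.png')[140:320,190:410];b=cv2.imread('pics/top4.png')[150:330,170:390]
cv2.imwrite('pics/crop4.png',np.vstack([cv2.resize(x,None,fx=1.65,fy=1.65,interpolation=2) for x in(a,b)])) 
E
```

```text
0.205 [-0.2   0.09 -0.56] 14.6
0.185 [ 0.26  0.25 -0.19] 15.0833
0.165 [0.05 0.49 0.24] 15.5667
scene [369.88625592 192.2985782 ] 211 [0.5008714  0.06508352 0.13343397] [0.00648243 0.13895139]
(np.int64(140), array([ 0.5525, -0.1535,  0.0944]), 'r', np.float64(0.0869), 'deg', np.float64(-105.64))
top [212.63333333 261.28      ] 150 [0.49381101 0.06165607 0.13495783] [-0.00133671  0.13827498]
(np.int64(46), array([ 0.5475, -0.1553,  0.0992]), 'r', np.float64(0.0883), 'deg', np.float64(-108.99))
16.7333
```

View pics/crop4.png

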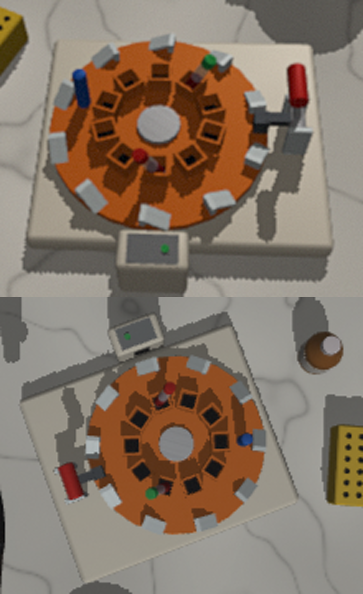

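```bash
cat >> loc.py <<'E'
def caps(tag):
    for n in('scene','top'):
        im,d=bot.get_image(n);save(n+tag,im);np.savez(f'/tmp/{n}{tag}.npz',im=im,d=d);P=cloud(bot.camera_model(n),d)
        h=cv2.cvtColor(im,cv2.COLOR_RGB2HSV)
        near=(np.hypot(P[...,0]-AX[0],P[...,1]-AX[1])<.1)&(P[...,2]>.08)
        for nm,m in(('g',(h[...,0]>45)&(h[...,0]<85)&(h[...,1]>120)&near),('r',masks(im)['red']&near)):
            if m.sum()<4: print(n,nm,'none');continue
            q=np.median(P[m],0);ff=toF(q);print(n,nm,m.sum(),q.round(4),'r',np.hypot(*ff).round(4),np.rad2deg(np.arctan2(ff[1],ff[0])).round(1))
def right(cap,sock,e=.002,z=.08):
    cap,sock=np.array(cap),np.array(sock);u=(cap-sock)/np.linalg.norm(cap-sock)
    a=np.arctan2(-u[1],-u[0]); st=cap+u*.028; en=sock+u*(.0075+.011+e)
    for k in(0,np.pi):
        o=list(ori(a+k))
        if bot.solve_ik(pose(st,z),o) is not None and bot.solve_ik(pose(en,z),o) is not None: break
    else: raise SystemExit('no ik')
    print('k',k,st,en)
    bot.move_to(pose(st,.2),o); bot.move_l(pose(st,z),.15); f0=bot.state()['contact_force']
    bot.move_l(pose(en,z),.035); s=bot.state(); print((s['contact_force']-f0).round(2))
    bot.move_l(pose(st,z),.08); bot.move_l(pose(st,.2),.2); print(bot.state()['clock'])
E
python3 - <<'E' 2>&1 | grep -v -i gimbal
from loc import *
a=np.deg2rad(1.0);right([.6138,-.0561],F(.06*np.cos(a),.06*np.sin(a)))
bot.move_to(pose(F(0,.19),.22),list(ori(YAW-np.pi/2)))
caps('5'); print(bot.state()['clock'])
a=cv2.imread('pics/scene5.png')[140:320,190:410];b=cv2.imread('pics/top5.png')[150:330,170:390]
cv2.imwrite('pics/crop5.png',np.vstack([cv2.resize(x,None,fx=1.65,fy=1.65,interpolation=2) for x in(a,b)])) 
E
```

```text
k 0 [ 0.63519152 -0.07416662] [ 0.61581228 -0.05779951]
[-0.83  1.1   0.56]
21.7167
scene g 52 [ 0.4812 -0.034   0.1   ] r 0.0714 131.6
scene r 52 [ 0.6014 -0.0469  0.1029] r 0.0604 -1.5
top g 36 [ 0.4785 -0.036   0.1013] r 0.0729 133.9
top r 29 [ 0.5993 -0.0485  0.1049] r 0.0579 -2.3
23.8167
```

View pics/crop5.png

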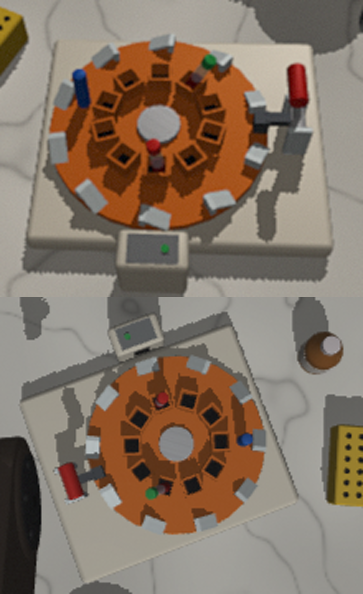

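```bash
python3 - <<'E' 2>&1 | grep -v -i gimbal
from loc import *
a=np.deg2rad(145.7);right([.4800,-.0353],F(.06*np.cos(a),.06*np.sin(a)))
bot.move_to(pose(F(0,.20),.23),list(ori(YAW-np.pi/2)))
caps('6'); print(bot.state()['clock'])
for n in ['scene','top']:
    f=np.load(f'/tmp/{n}6.npz');im,d=f['im'],f['d'];P=cloud(bot.camera_model(n),d)
    b,c,a=blob(masks(im)['red']&(P[...,2]>.108)&(P[...,2]<.15)); print(n,'bar',c,a,postang_im(n,im,d))
    for l in('bottle','tip_box'): print(l,bot.spot_in(l,n)[:1])
a=cv2.imread('pics/scene6.png')[140:320,140:410];b=cv2.imread('pics/top6.png')[150:330,160:430]
cv2.imwrite('pics/crop6.png',np.vstack([cv2.resize(x,None,fx=1.65,fy=1.65,interpolation=2) for x in(a,b)])) 
E
```

```text
k 0 [ 0.47091535 -0.00881474] [ 0.47947008 -0.03375507]
[-0.18 -0.97  0.07]
27.45
scene g 49 [ 0.489  -0.0547  0.1025] r 0.0569 146.5
scene r 55 [ 0.6012 -0.0466  0.103 ] r 0.0603 -1.2
top g 38 [ 0.486  -0.0558  0.1039] r 0.0596 148.2
top r 32 [ 0.5994 -0.0484  0.104 ] r 0.0579 -2.3
28.1417
scene bar [369.88940092 192.2718894 ] 217 (np.int64(141), array([ 0.5527, -0.1538,  0.0925]), 'r', np.float64(0.0872), 'deg', np.float64(-105.52))
bottle [{'pixel': [155.2, 235.7], 'score': 0.58}]
tip_box [{'pixel': [177.5, 168.8], 'score': 0.97}]
top bar [212.56551724 261.0137931 ] 145 (np.int64(45), array([ 0.5475, -0.1558,  0.0999]), 'r', np.float64(0.0889), 'deg', np.float64(-109.0))
bottle [{'pixel': [358.4, 183.9], 'score': 0.77}]
tip_box [{'pixel': [382.3, 250.9], 'score': 0.9}]
```

View pics/crop6.png

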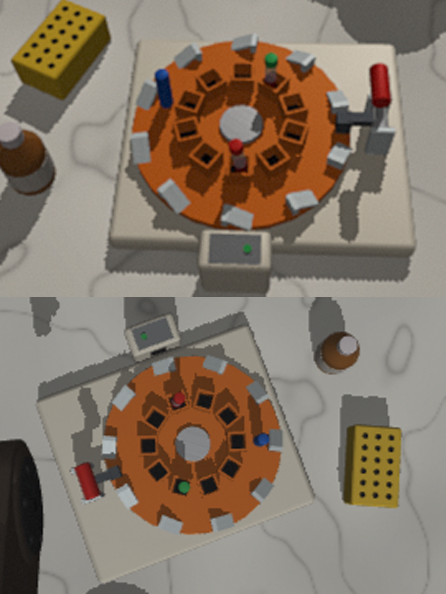

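The picture shows both tubes upright. The red cap stands by the read head, the pawl bar is back at its starting pixels, (370,192) in scene and (213,261) in top, and the bottle and tip box are unmoved. The robot is clear of everything.

```bash
python3 -c "
from plant import bot
bot.finish_job()"
```

```text
the job is handed in; nothing more can be done
```

The wheel is back one notch and locked, and I handed the job in at about 28.5 s on the robot's clock. I tipped the lever outward, where it stayed up at feeder y of about 180 mm. I then pushed the blue post one notch clockwise and tipped the lever back.

**Wheel and pawl:** Both cameras show the wheel turned −34.4° from the start, about −0.60 rad. The exact notch is −0.628 rad, so it sits inside the ±0.1 rad of play. I left that difference uncorrected to avoid jolting the tubes again. The pawl bar is back at its pawl-down position to within half a pixel in both views.

**Something that went wrong:** The stop-and-go pushing made both tubes lean about 16° in their loose sockets. After the pawl was locked I nudged each cap gently upright with the fingertip. Cap heights and positions are now back to upright to within about 4 mm, and the red tube stands at the read head.

**Surroundings:** The bottle and tip box show no movement in the pictures. The contact forces I read stayed at about 2.5 N or less.

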